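# Set the work under the pointer and draw the arm's index plunger

## Robot

A 7-joint arm with a two-finger parallel gripper is mounted at the origin on a cart in front of the work surface, level with it; the furniture and walls round the work are solid. World frame = base frame: x ahead of the robot, y to its left, z up, the work surface at z = 0. Lengths are in m, angles in rad, forces in N, time in s.
With the tool pointing down it reaches from about 0.425 to 0.925 m from the base axis. Payload 6.8 kg.
Tool frame: the origin (TCP) lies between the finger pads; the fingertips stand 22 mm ahead of it and the grasp point (between the pads) lies 3 mm ahead of it; z points along the fingers, y is the direction in which the jaws open and shut (so a half turn about z gives the same grasp; the last joint's range is limited). The gripper opens to 85 mm and grips with 20 to 120 N. Pads are 22 mm wide; open, the fingers measure 114 mm over their backs; the gripper's body (76 mm by 85 mm) begins 54 mm behind the grasp point. The pads swing forward as they close: fully open they stand 13 mm farther back than shut.
Start: joints at [-1.247, 0.477, 0.022, 1.555, -0.011, 1.109, -0.083], TCP at [0.282, 0.613, 0.253] pointing down, gripper open.
Joint ranges: [-2.96, 2.96], [-0.34, 2.1], [-1.41, 1.46], [0.24, 2.44], [-1.37, 4.51], [0.17, 1.92], [-2.96, 2.96]. Speed limits (rad/s): [2.39, 2.39, 3.14, 3.14, 3.14, 3.14, 3.14].

## Interface

Orientations are given as a unit quaternion [w, x, y, z].
In Python, from station import bot gives the robot as it stands. The module is installed in compiled form; this text tells all that it offers.
- The arm moves only by the tool drive_tool, never from a script. Its argument "series" is one flat list of numbers, 7 for each row, row after row: the opening, from -1 (shut) to 1 (fully open), then the shift along the tool's x, y, z in mm, then the turn, a rotation vector about the tool's x, y, z in rad. In form: [jaw, x, y, z, wx, wy, wz, jaw, x, y, z, wx, wy, wz, ...]. A call has 1 to 12 rows; each row shifts and turns the commanded pose from where the row before left it, along the tool's axes as they then stand; what a row does not reach is not made up. A row lasts 1/8 s, in which the tool goes at most 62.5 mm and 10.7 degrees, less where a joint would pass 70% of its speed; a pose out of reach is approached as far as the arm can. A call with a gripper value outside its range is refused whole. The fingers move at their own pace and stop on an object; "force" is the grip in N (left out, the last holds). Time passes only in rows, so rows that do not move let the fingers close. It gives the time, the measured TCP pose, the force and the opening at its end, in the units of the state.
- bot.get_obs(): the state, without advancing time (a new reading comes with each control period).
- bot.read_camera(name): name is "side" or "top"; returns a dict with "pixels" (420x560x3 uint8, blue, green, red), "camera_matrix" (3x3 intrinsics, pixels), "distortion" ([k1, k2, p1, p2, k3] as OpenCV has them; the pictures are not rectified), "rvec" (rotation vector, rad) and "tvec" (3), from world to camera coordinates, as OpenCV has them. Camera axes: x right, y down, z forward; pixel columns grow to the right and rows downward; lengths in m; the calibration is good to about 2 mm. A picture is of the moment at which its call begins. There is no depth.
- bot.hand_in(): hands the job in, once; it reports no verdict.
The state is a dict: "t": time; "q": joint angles; "joint_vel": joint speeds; "joint_torque": joint torques, N m; "eef_pos": TCP position; "tool_rot": TCP orientation; "contact_force": force on the tool from outside, world axes, zero at the start; "torque": the same for the moment, N m; "gripper_width": opening from 0.0 (shut) to 1.0 (fully open).
Only numpy, scipy, OpenCV 4.12 (cv2) and the standard library are available. Lean on these libraries where they do the work, as an engineer would, in place of code of your own. Each camera call takes 0.05 s, during which the arm holds its last target. There are 200 camera calls.

## Task

Slide the carriage along its rails until the small scribed ring on the work plate sits right under the tip of the pointer (tip inside the ring, seen from above) and let the carriage stand there. Then pull the sprung index plunger of the pointer arm fully up out of its hole and keep hold of it, so that the arm could be swung aside: the program finishes while the robot is still holding the plunger fully up, with the ring still under the tip. Leave the loose things around the fixture where they are.

Things in the scene. Friction and masses are not known exactly. Their poses are not given: they have to be found in the camera images.
- base: grey slide base plate, 200 (x) x 334 (y) x 14 mm, fixed on the bench; origin at the centre of its underside, z up. Two dark guide rails run along its y axis, with the carriage between them; the carriage moves along the base's +y axis as joint carriage grows. The pedestal of the pointer arm stands on the other (+x) half of the base, anywhere along it from one start to the next.
- carriage (a joint): position of the dark steel carriage along the base's +y axis in m, 0 to 0.135 between its stops (the stops are not the place wanted). Carriage 66 x 170 x 14 mm, top 30 mm above the bench; it carries an 8 mm aluminium work plate and, at its -y end, a grip post. It slides with about 3 N of friction and stays where it is left. At the start the ring is always on the -y side of the tip, by about 30 to 110 mm.
- post (a point): middle of the grip post's flank, 66 mm above the bench: a black upright round post, 24 mm thick from 54 to 76 mm above the bench (a 20 mm neck under it, a 32 mm foot at 30 to 38 mm), top at 80 mm. It is fixed to the carriage, 102 mm from the ring along the slide, and is the place to take the carriage by.
- mark (a point): centre of the scribed ring (10 mm inside diameter, dark line, with a cross and a dot) on top of the aluminium work plate, 38 mm above the bench; the plate's top measures 56 (x) x 100 (y) mm.
- tip (a point): point of the steel needle pointer (8 mm thick, pointing down), 42 mm above the bench, 4 mm above the work plate. It hangs from the pointer arm, a grey bar 22 mm wide, 66 to 80 mm above the bench, which lies along the base's x axis (tip towards -x); the needle's holder reaches up to 88 mm. Pedestal, hub and arm are fixed in this job; the hub's top is 100 mm above the bench, 105 mm from the tip along the base's +x.
- knob: black fluted round pull knob of the index plunger, 26 mm thick and 26 mm high, axis upright; origin at the centre of its underside, which is 102 mm above the bench when the plunger is seated (middle of the knob 115 mm). Under it stands an 8 mm pin in a steel barrel 20 mm thick on top of the pointer arm, barrel top 98 mm above the bench. It lies 63 mm from the tip along the base's +x axis, 42 mm before the hub's axis. It is taken from above and pulled straight up.
- plunger (a joint): lift of the index plunger in m: 0 seated in its hole in the steel index plate (8 mm deep), 0.014 fully up against its stop. A spring pulls it down with about 5 N seated and 10 N fully up; let go, it snaps back.
- gear: loose dark steel gear, 66 mm across, 28 mm high, lying near the fixture; bystander; origin at the centre of its underside
- tape_mask: loose roll of cream masking tape lying flat, 103 mm across, 25 mm high; bystander; origin at the centre of its underside
- pot_red: loose lidded pot, 82 mm across, 74 mm high, behind the fixture; bystander; origin at the centre of its underside
- spark_plug: loose spark plug lying down, 90 mm long, 21 mm thick; bystander; origin at the centre of its underside

How it is judged:
On the way, in this order (a step that is already met when the one before it is completed fails the run):
1. the ring stands still under the pointer's tip (within 5 mm, seen from above), the plunger still seated and the carriage let go (horizontal distance between mark and tip below 0.005 m and value of joint plunger below 0.003 m and velocity of joint carriage between -0.005 and 0.005 m/s and contact force between the fingers and base below 0.5 N), for 0.2 s.
2. the plunger is pulled fully up (at least 11.5 of 14 mm), the ring still under the tip (horizontal distance between mark and tip below 0.005 m and value of joint plunger above 0.0115 m), for 0.2 s.
At the end, for the whole second after the job is handed in: The fingers hold the plunger's knob (contact force over 2 N) with the plunger at least 11.5 mm of its 14 mm up, the centre of the ring is within 5 mm of the pointer's tip seen from above, and every loose bystander is within 20 mm of where it was (all of step 2 and contact force between the fingers and knob above 2 N and distance of each of gear, tape_mask, pot_red, spark_plug from where it was at the start of the episode below 0.02 m); the arm keeps its last pose, push and grip.
It fails at once if a bystander is pushed more than 20 mm (distance of any of gear, tape_mask, pot_red, spark_plug from where it was at the start of the episode above 0.02 m).
It also fails if it takes over 45 s, if anything falls off the work surface, if the arm or the gripper's body presses on something with over 40 N, if the wrist force passes 120 N, or if a joint passes its speed limit or range.

## Working session

There is one attempt and no reset: what is moved stays moved. The work goes in short steps, Python scripts to look and compute and a tool call to move; the robot and the scene stay as the last step left them, time stands still between calls to the robot, and variables do not carry over. Pictures are saved under pics/ and viewed, about 8 in all and at most 12, crops included, and the job is handed in when it is done.

Besides the shell and the picture viewer there is one more tool, called after "Emit:" as name(argument=value, ...) on one line, values as JSON. drive_tool: Moves the arm, as the interface text tells. Its arguments: {"type":"object","properties":{"series":{"type":"array"},"force":{"type":"number"}},"required":["series"]}

```bash
mkdir -p pics; cat > h.py <<'E'
import numpy as np,cv2
from station import bot
from scipy.spatial.transform import Rotation as R
def cam(n,save=None):
    c=bot.read_camera(n)
    if save: cv2.imwrite('pics/'+save+'.png',c['pixels'])
    np.savez('cal_'+n,K=c['camera_matrix'],D=c['distortion'],r=c['rvec'],t=c['tvec'])
    return c['pixels']
def back(n,uv,z):
    c=np.load('cal_'+n+'.npz');p=cv2.undistortPoints(np.array(uv,float).reshape(-1,1,2),c['K'],c['D']).reshape(-1,2)
    M=cv2.Rodrigues(c['r'])[0];o=-M.T@c['t'].ravel()
    d=np.c_[p,np.ones(len(p))]@M
    return o+d*((z-o[2])/d[:,2])[:,None]
def proj(n,P):
    c=np.load('cal_'+n+'.npz');return cv2.projectPoints(np.array(P,float).reshape(-1,1,3),c['r'],c['t'],c['K'],c['D'])[0].reshape(-1,2)
E
python3 - <<'E'
from h import *
a=cam('top','top1');b=cam('side','side1')
for n in('top','side'):
    c=np.load('cal_'+n+'.npz');M=cv2.Rodrigues(c['r'])[0];print(n,-M.T@c['t'].ravel(),M.round(2).tolist(),c['K'][0,0])
print(bot.get_obs())
E
```

```text
top [ 0.4164535  -0.04268488  1.14557109] [[0.02, -1.0, 0.01], [-0.98, -0.02, -0.18], [0.18, -0.01, -0.98]] 387.0296317944778
side [ 0.27052288 -0.54367485  1.19241525] [[0.83, -0.55, 0.01], [-0.48, -0.73, -0.49], [0.27, 0.41, -0.87]] 418.3514108715095
{'t': 0.1, 'q': array([-1.24711966,  0.47772029,  0.02228895,  1.55631925, -0.01150716,
        1.10926787, -0.08311874]), 'joint_vel': array([-0.00131883, -0.00073466, -0.00104124, -0.00245901, -0.00046459,
        0.00161256,  0.00149307]), 'joint_torque': array([ 5.36280539e-03, -5.97759068e+01,  1.61431320e+00, -2.81957424e+01,
        1.28400995e-02,  5.02500465e-03, -1.33641373e-05]), 'eef_pos': array([0.28225301, 0.61263253, 0.25243401]), 'tool_rot': array([-1.28920324e-04,  2.14192618e-01,  9.76791120e-01, -7.83391043e-04]), 'contact_force': array([-0.75014614, -0.45421703, -0.47543208]), 'torque': array([-0.00230262, -0.03683318,  0.01699276]), 'gripper_width': 1.0000577975447513}
```

View pics/top1.png

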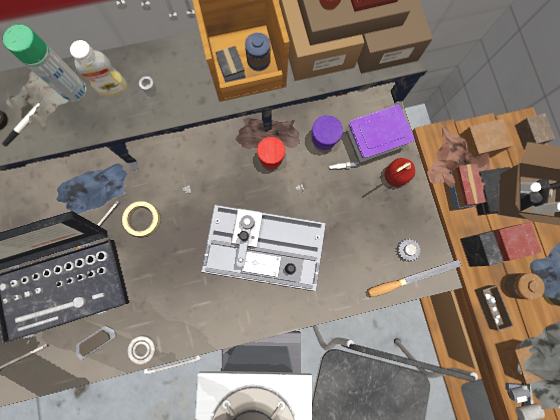

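View pics/side1.png

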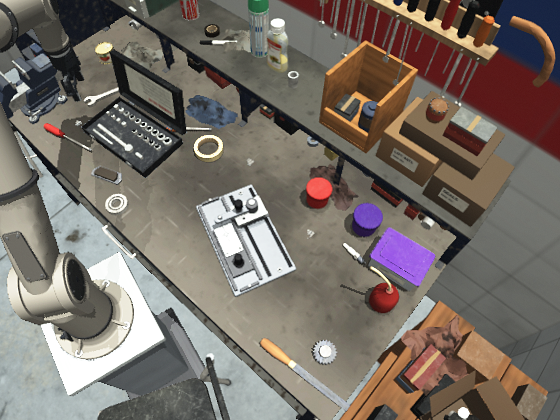

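The top view shows the base at about (265,248), with the post near (290,269) and the knob near (243,236). The bystanders are clear of it. I'll enlarge both views.

```bash
python3 - <<'E'
import cv2
a=cv2.imread('pics/top1.png')[195:300,195:335];b=cv2.imread('pics/side1.png')[175:305,185:305]
cv2.imwrite('pics/c1.png',cv2.resize(a,None,fx=5.7,fy=5.7,interpolation=2))
cv2.imwrite('pics/c2.png',cv2.resize(b,None,fx=4.6,fy=4.6,interpolation=2))
E
```

```text
(no output)
```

View pics/c1.png

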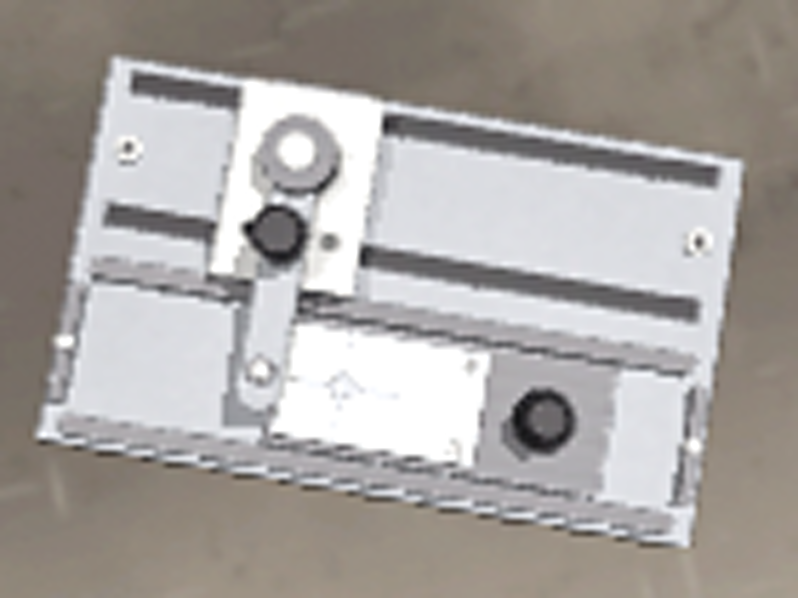

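View pics/c2.png

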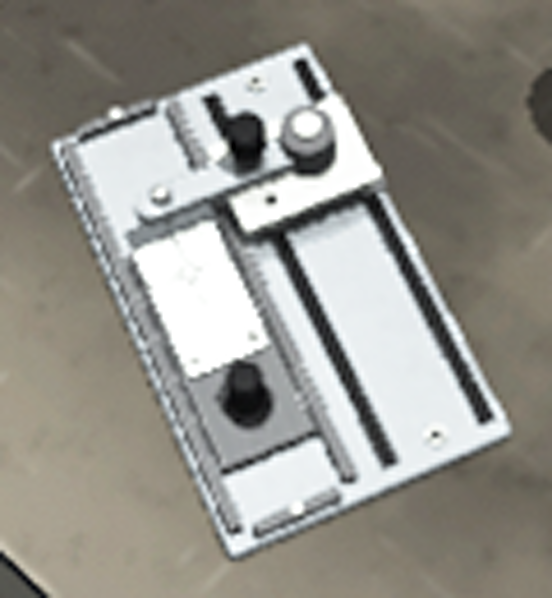

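Crop c1 (top view, crop pixels) shows the ring at (345,388), needle holder (258,373), knob top (278,233), post top (547,415) and hub (296,150). Crop c2 (side view) shows the ring at (190,273), holder (162,195), knob (245,125), post (245,372) and hub (310,125).

```bash
python3 - <<'E'
from h import *
T=dict(ring=(345,388,.038),hold=(258,373,.088),knob=(278,233,.128),post=(547,415,.08),hub=(296,150,.1),c1=(115,57,.014),c2=(742,158,.014),c3=(690,547,.014),c4=(38,437,.014))
S=dict(ring=(190,273,.038),hold=(162,195,.088),knob=(245,123,.128),post=(245,370,.08),hub=(310,123,.1),c1=(307,45,.014),c2=(510,430,.014),c3=(235,557,.014),c4=(53,147,.014))
def g(n,d,f,o): return {k:back(n,[((x+.5)/f-.5+o[0],(y+.5)/f-.5+o[1])],z)[0][:2] for k,(x,y,z) in d.items()}
a=g('top',T,5.7,(195,195));b=g('side',S,4.6,(185,175))
for k in a: print(k,a[k].round(4),b[k].round(4))
for d in(a,b):
    # fit base pose from corners
    L=np.array([[.1,.167],[.1,-.167],[-.1,-.167],[-.1,.167]]);P=np.array([d[k] for k in('c1','c2','c3','c4')])
    c=P.mean(0);H=L.T@(P-c);th=np.arctan2(H[0,1]-H[1,0],H[0,0]+H[1,1]);Rm=np.array([[np.cos(th),-np.sin(th)],[np.sin(th),np.cos(th)]])
    print('base',c,np.degrees(th))
    for k in d: print('  ',k,((d[k]-c)@Rm).round(4))
E
```

```text
ring [0.4538 0.0061] [0.4549 0.0067]
hold [0.4582 0.0454] [0.46   0.0419]
knob [0.5209 0.0353] [0.5237 0.037 ]
post [ 0.4418 -0.0926] [ 0.4431 -0.0905]
hub [0.5638 0.0304] [0.5661 0.0288]
c1 [0.6225 0.1322] [0.6222 0.131 ]
c2 [ 0.5772 -0.1947] [ 0.576  -0.1949]
c3 [ 0.3795 -0.1685] [ 0.382  -0.1701]
c4 [0.4267 0.1611] [0.4271 0.157 ]
base [ 0.50147367 -0.01747961] -8.000028628425346
   ring [-0.0505  0.0167]
   hold [-0.0516  0.0562]
   knob [0.0119 0.055 ]
   post [-0.0487 -0.0827]
   hub [0.055 0.056]
   c1 [0.099  0.1651]
   c2 [ 0.0997 -0.1649]
   c3 [-0.0998 -0.1666]
   c4 [-0.0989  0.1664]
base [ 0.50182931 -0.01925561] -7.8209198015960695
   ring [-0.05    0.0194]
   hold [-0.0498  0.0549]
   knob [0.014  0.0588]
   post [-0.0485 -0.0786]
   hub [0.0572 0.0564]
   c1 [0.0988 0.1652]
   c2 [ 0.0974 -0.1639]
   c3 [-0.0982 -0.1657]
   c4 [-0.098   0.1644]
```

Emit:
drive_tool(series=[1, 0, 0, -50, 0, 0, -0.147, 1, 0, 0, -50, 0, 0, -0.146, 1, -50, -15, 0, 0, 0, 0, 1, -50, -15, 0, 0, 0, 0, 1, -50, -15, 0, 0, 0, 0, 1, -50, -15, 0, 0, 0, 0, 1, -50, -20, 0, 0, 0, 0, 1, 0, -50, 0, 0, 0, 0, 1, 0, -50, 0, 0, 0, 0, 1, 0, -50, 0, 0, 0, 0, 1, 0, -50, 0, 0, 0, 0, 1, 0, -50, 0, 0, 0, 0], force=40)

```text
t: 1.6
eef_pos: [0.4839, 0.2498, 0.3529]
tool_rot: [-0.0, 0.069, 0.998, -0.0]
contact_force: [-0.1, -0.4, 0.2]
gripper_width: 0.997
```

Emit:
drive_tool(series=[1, -6, -50, 0, 0, 0, 0, 1, 0, -50, 0, 0, 0, 0, 1, 0, -50, 0, 0, 0, 0, 1, 0, -50, 0, 0, 0, 0, 1, 0, -50, 0, 0, 0, 0, 1, 0, -50, 0, 0, 0, 0, 1, 0, -44, 0, 0, 0, 0, 1, 0, 0, 50, 0, 0, 0, 1, 0, 0, 50, 0, 0, 0, 1, 0, 0, 50, 0, 0, 0, 1, 0, 0, 20, 0, 0, 0, 1, 0, 0, 0, 0, 0, 0])

```text
t: 3.1
eef_pos: [0.4414, -0.0898, 0.1819]
tool_rot: [-0.002, 0.069, 0.998, -0.0]
contact_force: [0.2, -0.9, 0.1]
gripper_width: 0.998
```

```bash
python3 - <<'E'
from h import *
a=cam('top')[195:325,215:365];b=cam('side')[195:305,185:305]
A=cv2.resize(a,None,fx=4,fy=4,interpolation=2)
cv2.imwrite('pics/d1.png',A)
o=bot.get_obs();print(o['eef_pos'],o['contact_force'])
E
```

```text
[ 0.44316541 -0.08996259  0.18390749] [ 0.38957548  0.71907959 -0.37355663]
```

View pics/d1.png

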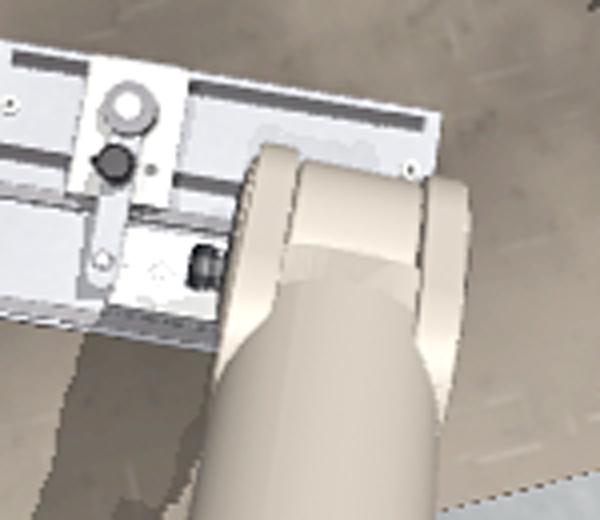

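The top view shows the arm over the post and the pointer and ring still visible. There are no obstacles, so I'm descending and gripping.

Emit:
drive_tool(series=[1, 0, 0, 40, 0, 0, 0, 1, 0, 0, 40, 0, 0, 0, 1, 0, 0, 34, 0, 0, 0, 1, 0, 0, 0, 0, 0, 0, -1, 0, 0, 0, 0, 0, 0, -1, 0, 0, 0, 0, 0, 0, -1, 0, 0, 0, 0, 0, 0, -1, 0, 0, 0, 0, 0, 0, -1, 0, 0, 0, 0, 0, 0, -1, 0, 0, 0, 0, 0, 0])

```text
t: 4.45
eef_pos: [0.4435, -0.0902, 0.0703]
tool_rot: [0.001, 0.07, 0.998, 0.0]
contact_force: [-2.0, -1.0, 10.4]
gripper_width: 0.267
```

```bash
python3 - <<'E'
from h import *
a=cam('top')[215:285,195:305];b=cam('side')[175:275,185:285]
A=cv2.resize(a,None,fx=7,fy=7,interpolation=2)
cv2.imwrite('pics/e1.png',A)
cv2.imwrite('pics/e2.png',cv2.resize(b,None,fx=6,fy=6,interpolation=2))
o=bot.get_obs();print(o['eef_pos'],o['contact_force'],o['gripper_width'])
E
```

```text
[ 0.44352433 -0.09020527  0.07034811] [-1.30198031 -0.56101243  9.69267531] 0.26368936023664624
```

View pics/e1.png

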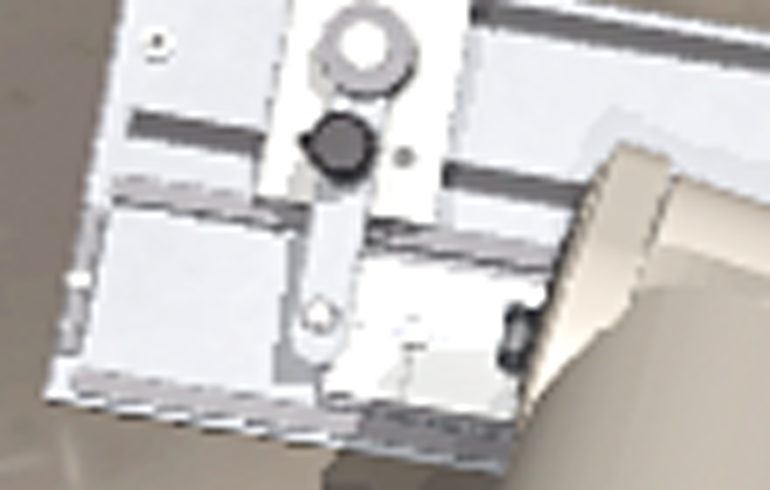

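The ring-to-tip distance is about 37 mm along the slide. The post is gripped (width 0.26), so I'm sliding it.

Emit:
drive_tool(series=[-1, 0, 7, 0, 0, 0, 0, -1, 0, 7, 0, 0, 0, 0, -1, 0, 7, 0, 0, 0, 0, -1, 0, 7, 0, 0, 0, 0, -1, 0, 5, 0, 0, 0, 0, -1, 0, 4, 0, 0, 0, 0, -1, 0, 0, 0, 0, 0, 0, -1, 0, 0, 0, 0, 0, 0])

```text
t: 5.55
eef_pos: [0.4487, -0.0534, 0.0703]
tool_rot: [0.001, 0.069, 0.998, 0.0]
contact_force: [-1.4, -0.2, 9.9]
gripper_width: 0.266
```

```bash
python3 - <<'E'
from h import *
b=cam('side')[190:270,195:275]
cv2.imwrite('pics/f2.png',cv2.resize(b,None,fx=7,fy=7,interpolation=2))
o=bot.get_obs();print(o['eef_pos'],o['contact_force'],o['gripper_width'])
E
```

```text
[ 0.44870302 -0.05333331  0.07034032] [-1.03922742 -0.20362877 10.02645745] 0.2655485141535415
```

View pics/f2.png

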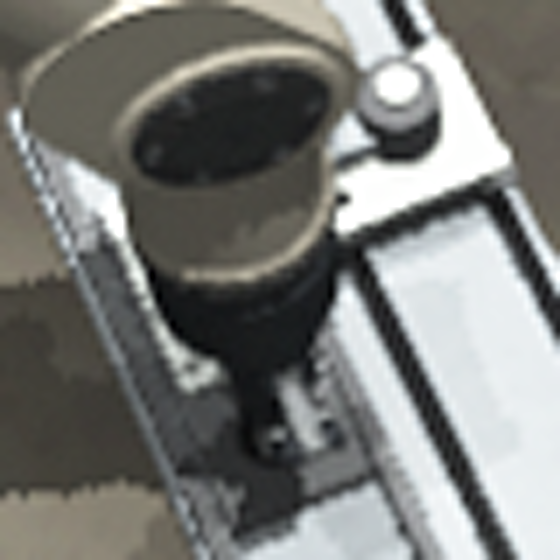

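The arm hides the ring, so I'm releasing, lifting and clearing towards +y to check.

Emit:
drive_tool(series=[1, 0, 0, 0, 0, 0, 0, 1, 0, 0, 0, 0, 0, 0, 1, 0, 0, 0, 0, 0, 0, 1, 0, 0, -20, 0, 0, 0, 1, 0, 0, -50, 0, 0, 0, 1, 0, 0, -50, 0, 0, 0, 1, 0, 0, -50, 0, 0, 0, 1, 0, 50, 0, 0, 0, 0, 1, 0, 50, 0, 0, 0, 0, 1, 0, 50, 0, 0, 0, 0, 1, 0, 50, 0, 0, 0, 0, 1, 0, 50, 0, 0, 0, 0])

```text
t: 7.1
eef_pos: [0.4824, 0.1959, 0.2392]
tool_rot: [-0.0, 0.069, 0.998, -0.0]
contact_force: [1.5, 0.2, 0.6]
gripper_width: 1.0
```

Emit:
drive_tool(series=[1, 0, 40, 0, 0, 0, 0, 1, 0, 0, 0, 0, 0, 0])

```text
t: 7.35
eef_pos: [0.4874, 0.2377, 0.2388]
tool_rot: [-0.0, 0.067, 0.998, 0.0]
contact_force: [-0.3, -0.4, 0.7]
gripper_width: 1.002
```

```bash
python3 - <<'E'
from h import *
a=cam('top')[225:290,205:305];b=cam('side')[190:270,200:275]
A=cv2.resize(a,(400,260),interpolation=2);B=cv2.resize(b,(563,600),interpolation=2)
cv2.imwrite('pics/g1.png',cv2.resize(a,None,fx=8,fy=8,interpolation=2))
cv2.imwrite('pics/g2.png',cv2.resize(b,None,fx=7.5,fy=7.5,interpolation=2))
o=bot.get_obs();print(o['eef_pos'],o['contact_force'],o['gripper_width'])
E
```

```text
[0.48774554 0.23354255 0.23884347] [-0.00982542 -0.8267146  -0.81931501] 0.996601828008974
```

View pics/g2.png

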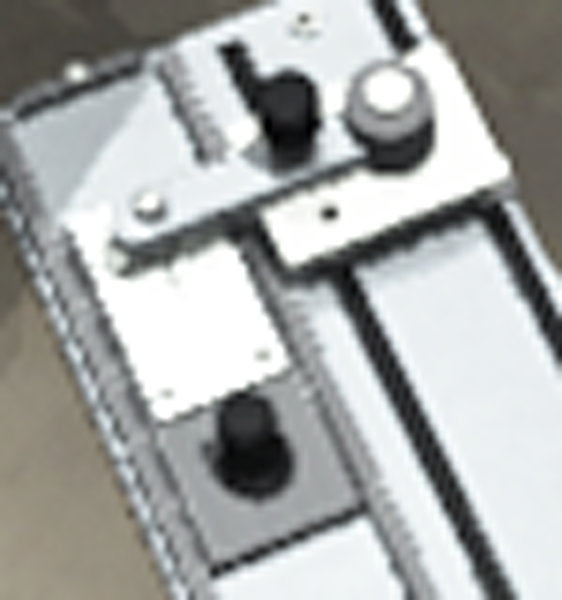

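```bash
python3 - <<'E'
from h import *
def b(x,y,z): return back('side',[((x+.5)/7.5-.5+200,(y+.5)/7.5-.5+190)],z)[0]
h=b(150,203,.088);print('hold',h)
def px(P): 
    q=proj('side',[P])[0];return (q-[200,190]+.5)*7.5-.5
th=np.radians(-7.9);ex=np.array([np.cos(th),np.sin(th),0]);ey=np.array([-np.sin(th),np.cos(th),0])
t=h.copy();t[2]=.042;print('tip px',px(t));t[2]=.038;print('under tip',px(t))
for dy in(-.02,-.01,0,.01):print(dy,px(t+ey*dy))
po=b(245,403,.08);print('post',po);r=po+.102*ey;r[2]=.038;print('ring by post',r,px(r), 'local err',(r-t)@ey,(r-t)@ex)
k=b(288,90,.128);print('knob',k,'tip by knob',k-.063*ex, (r-(k-.063*ex))@ey)
hb=b(386,90,.1);print('hub',hb,(r-(hb-.105*ex))@ey)
# plate corners
for p in((158,420),(290,365),(68,230)):print('corner',b(*p,.038))
for p in((215,573),(365,510)):print('carriage end corner',(b(*p,.03)-t)@ey)
print([(b(*p,.038)-t)@ey for p in((158,420),(290,365))])
E
```

```text
hold [0.4599299  0.04337735 0.088     ]
tip px [162.68522629 255.82660985]
under tip [163.75236279 260.26558184]
-0.02 [181.87908037 299.35707972]
-0.01 [172.78277265 279.74503012]
0 [163.75236279 260.26558184]
0.01 [154.78739088 240.91793459]
post [ 0.4484217  -0.04966221  0.08      ]
ring by post [0.46244105 0.05136975 0.038     ] [159.44329329 243.00250011] local err 0.008261701363069364 0.001388807366730951
knob [0.52353732 0.036245   0.128     ] tip by knob [0.46113523 0.04490401 0.128     ] 0.006583863240564573
hub [0.56327271 0.02978088 0.1       ] 0.007525221699746337
corner [ 0.42191542 -0.01826999  0.038     ]
corner [ 0.47909137 -0.02642062  0.038     ]
corner [0.4335216  0.07761928 0.038     ]
carriage end corner -0.13382613628606624
carriage end corner -0.1345473379003148
[np.float64(-0.06628715126782017), np.float64(-0.06650190435651301)]
```

View pics/g1.png

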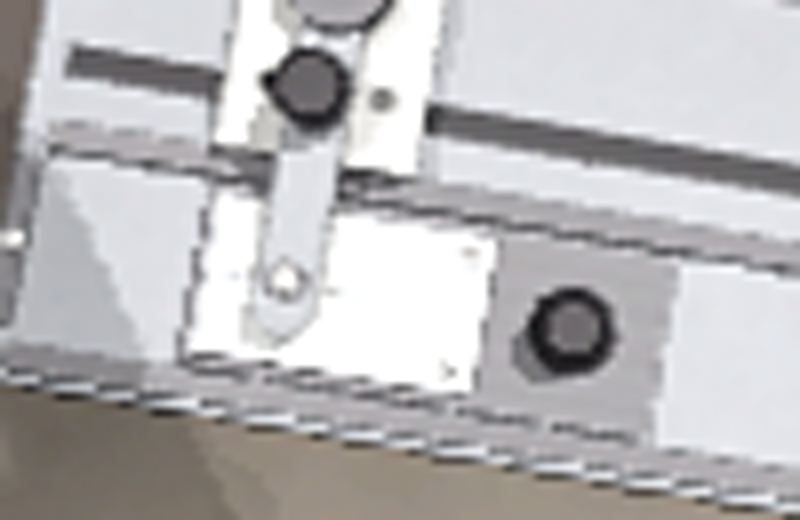

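Crop g2 shows the holder at (150,203) and a cross arm near (175,278). In g1 the cross arms show on both sides of the pointer arm, at (235,275) and (330,293). The estimates differ by several mm, so I'll make one contrast-stretched montage.

```bash
python3 - <<'E'
from h import *
t1=cv2.imread('pics/top1.png');s1=cv2.imread('pics/side1.png')
t2=np.mean([cam('top').astype(float) for _ in range(3)],0);s2=np.mean([cam('side').astype(float) for _ in range(3)],0)
np.save('t2',t2);np.save('s2',s2)
def st(im,x,y,w=28,h=21,f=14):
    g=im[y:y+h,x:x+w].astype(np.float32).mean(2);g=np.clip((g-200)/55,0,1)**2*255
    g=cv2.resize(g.astype(np.uint8),None,fx=f,fy=f,interpolation=cv2.INTER_NEAREST)
    for i in range(0,w,5): cv2.putText(g,str(x+i),(i*f,10),0,.33,0,1);cv2.line(g,(i*f,12),(i*f,17),0)
    for i in range(5,h,5): cv2.putText(g,str(y+i),(0,i*f+4),0,.33,0,1)
    return g
m=np.vstack([np.hstack([st(t1,242,253),st(s1,212,222)]),np.hstack([st(t2,224,250),st(s2,208,214)])])
cv2.imwrite('pics/m.png',m);print(m.shape)
E
```

```text
(588, 784)
```

View pics/m.png

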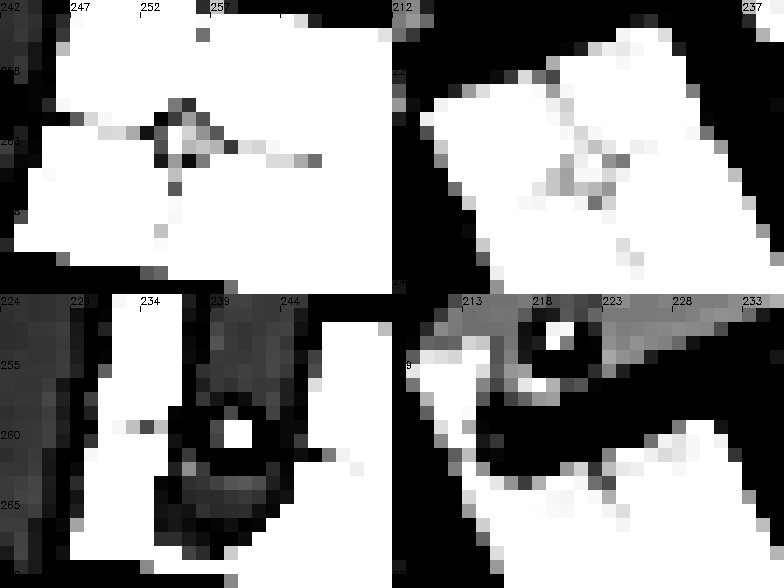

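```bash
cat > rect.py <<'E'
from h import *
th=np.radians(-7.9);ex=np.array([np.cos(th),np.sin(th),0]);ey=np.array([-np.sin(th),np.cos(th),0]);C=np.array([.5016,-.0184,0])
S=.00025
def rect(n,im,z,x0,x1,y0,y1):
    X,Y=np.meshgrid(np.arange(x0,x1,S),np.arange(y0,y1,S))
    P=C+X[...,None]*ex+Y[...,None]*ey;P[...,2]=z
    q=proj(n,P).reshape(X.shape+(2,)).astype(np.float32)
    return cv2.remap(im.astype(np.float32).mean(2),q[...,0],q[...,1],cv2.INTER_CUBIC)
E
python3 - <<'E'
from rect import *
t1=cv2.imread('pics/top1.png');s1=cv2.imread('pics/side1.png');t2=np.load('t2.npy');s2=np.load('s2.npy')
for n,a,b in(('top',t1,t2),('side',s1,s2)):
    # plate -y edge and carriage end, x mid-strips away from post; and post itself
    for nm,z,x0,x1,y0,y1 in(('plate edge',.038,-.072,-.03,-.045,-.02),('car end',.03,-.075,-.03,-.130,-.10),('post',.08,-.07,-.03,-.1,-.06)):
        tpl=rect(n,a,z,x0,x1,y0,y1);big=rect(n,b,z,x0,x1,y0+.025,y1+.055)
        r=cv2.matchTemplate(big,tpl,cv2.TM_CCOEFF_NORMED).ravel();i=r.argmax();print(n,nm,round((.025+i*S)*1e3,2),r[i].round(3), end=' | ')
    # edges
    for tag,im,o in(('1',a,0),('2',b,.038)):
        p=rect(n,im,.038,-.07,-.06,-.05+o,-.01+o).mean(1);g=np.abs(np.diff(cv2.GaussianBlur(p,(1,9),0).ravel()));i=g.argmax();print('edge',tag,round((-.05+o+i*S)*1e3,2),end=' ')
    print()
E
```

```text
top plate edge 40.25 0.685 | top car end 40.0 0.978 | top post 38.5 0.972 | edge 1 -49.5 edge 2 -10.5 
side plate edge 40.0 0.953 | side car end 39.75 0.975 | side post 38.75 0.993 | edge 1 -48.0 edge 2 -11.25
```

Image registration shows the carriage moved about 39.8 mm, because centring the grip added about 2.7 mm. Estimates of the overshoot range from +0.8 to +4 mm, around +2.3 mm. I'll re-grip and move back about 2 mm for margin.

Emit:
drive_tool(series=[1, -1, -50, 0, 0, 0, 0, 1, 0, -50, 0, 0, 0, 0, 1, 0, -50, 0, 0, 0, 0, 1, 0, -50, 0, 0, 0, 0, 1, 0, -50, 0, 0, 0, 0, 1, 0, -39, 0, 0, 0, 0, 1, 0, 0, 0, 0, 0, 0, 1, 0, 0, 50, 0, 0, 0, 1, 0, 0, 50, 0, 0, 0, 1, 0, 0, 50, 0, 0, 0, 1, 0, 0, 18, 0, 0, 0, 1, 0, 0, 0, 0, 0, 0])

```text
t: 9.25
eef_pos: [0.4482, -0.0518, 0.0702]
tool_rot: [-0.002, 0.069, 0.998, -0.0]
contact_force: [0.8, 0.1, -0.8]
gripper_width: 0.999
```

Emit:
drive_tool(series=[-1, 0, 0, 0, 0, 0, 0, -1, 0, 0, 0, 0, 0, 0, -1, 0, 0, 0, 0, 0, 0, -1, 0, 0, 0, 0, 0, 0, -1, 0, 0, 0, 0, 0, 0, -1, 0, 0, 0, 0, 0, 0])

```text
t: 10.0
eef_pos: [0.4495, -0.0524, 0.0721]
tool_rot: [0.001, 0.069, 0.998, 0.0]
contact_force: [-1.2, 0.5, 8.7]
gripper_width: 0.266
```

```bash
python3 -c "
from h import *
cam('top');print(bot.get_obs()['eef_pos']);cam('top');print(bot.get_obs()['eef_pos'])"
```

```text
[ 0.44949739 -0.05240221  0.07209079]
[ 0.4494871  -0.05239688  0.07208407]
```

Emit:
drive_tool(series=[-1, 0, -2, 0, 0, 0, 0, -1, 0, -1, 0, 0, 0, 0, -1, 0, 0, 0, 0, 0, 0, -1, 0, 0, 0, 0, 0, 0])

```text
t: 10.6
eef_pos: [0.4492, -0.0547, 0.0721]
tool_rot: [0.001, 0.069, 0.998, 0.001]
contact_force: [-2.2, 3.0, 7.4]
gripper_width: 0.267
```

Emit:
drive_tool(series=[1, 0, 0, 0, 0, 0, 0, 1, 0, 0, 0, 0, 0, 0, 1, 0, 0, 0, 0, 0, 0, 1, 0, 0, 0, 0, 0, 0, 1, 0, 0, -20, 0, 0, 0, 1, 0, 0, -50, 0, 0, 0, 1, 0, 0, -50, 0, 0, 0, 1, 0, 0, -50, 0, 0, 0, 1, 0, 50, 0, 0, 0, 0, 1, 0, 50, 0, 0, 0, 0, 1, 0, 50, 0, 0, 0, 0, 1, 0, 50, 0, 0, 0, 0])

```text
t: 12.1
eef_pos: [0.4762, 0.1442, 0.2413]
tool_rot: [0.0, 0.069, 0.998, 0.0]
contact_force: [0.5, -0.9, 1.1]
gripper_width: 1.005
```

Emit:
drive_tool(series=[1, 0, 50, 0, 0, 0, 0, 1, 0, 40, 0, 0, 0, 0, 1, 0, 0, 0, 0, 0, 0])

```text
t: 12.48
eef_pos: [0.4882, 0.2356, 0.2409]
tool_rot: [-0.0, 0.067, 0.998, 0.0]
contact_force: [-0.2, -0.3, 0.6]
gripper_width: 1.002
```

```bash
python3 - <<'E'
from rect import *
t1=cv2.imread('pics/top1.png');s1=cv2.imread('pics/side1.png')
t3=np.mean([cam('top').astype(float) for _ in range(3)],0);s3=np.mean([cam('side').astype(float) for _ in range(3)],0)
t2=np.load('t2.npy');s2=np.load('s2.npy');np.save('t3',t3);np.save('s3',s3)
for n,a,m,b in(('top',t1,t2,t3),('side',s1,s2,s3)):
    for nm,z,x0,x1,y0,y1 in(('car end',.03,-.075,-.03,-.130,-.10),('post',.08,-.07,-.03,-.1,-.06)):
        tpl=rect(n,a,z,x0,x1,y0,y1);big=rect(n,b,z,x0,x1,y0+.025,y1+.055)
        r=cv2.matchTemplate(big,tpl,cv2.TM_CCOEFF_NORMED).ravel();i=r.argmax();print(n,nm,round((.025+i*S)*1e3,2),r[i].round(3))
# composite in plane z=.038: side view near tip + top view
A=rect('side',s3,.038,-.085,.0,.02,.09);B=rect('top',t3,.038,-.085,.0,.02,.09)
D=[rect('side',s1,.038,-.085,.0,-.018,.052),rect('top',t1,.038,-.085,.0,-.018,.052)]
f=lambda g:np.clip((g-90)/165,0,1)**3*255
cv2.imwrite('pics/n.png',np.vstack([np.hstack([f(A),f(B)]),np.hstack([f(D[0]),f(D[1])])]).astype(np.uint8))
print(A.shape,bot.get_obs()['eef_pos'])
E
```

```text
top car end 38.0 0.946
top post 37.75 0.976
side car end 38.5 0.984
side post 37.75 0.988
(280, 340) [0.4888225  0.23039925 0.2413729 ]
```

View pics/n.png

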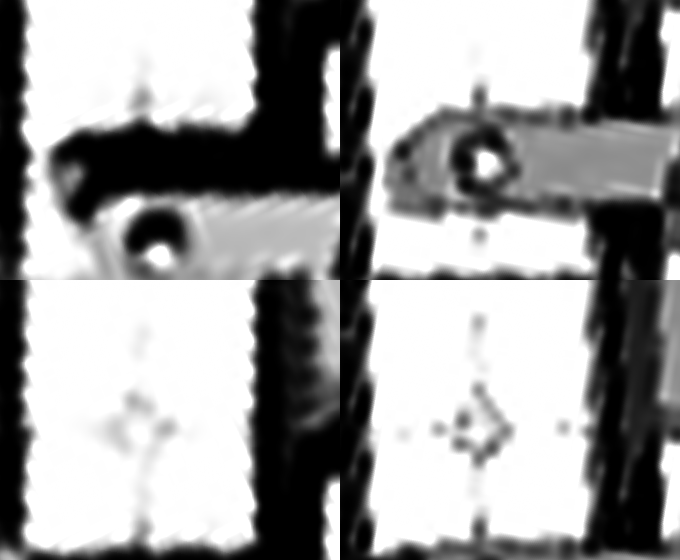

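The rectified view (0.25 mm/px, y' downwards) puts the ring at y' of about 56.3 mm from the top camera. The holder and arm centre come out at 56.2 to 56.8 mm, so the ring is aligned to within about 1 to 2 mm. Next is the knob.

Emit:
drive_tool(series=[1, -20, -48, 0, 0, 0, 0, 1, -20, -48, 0, 0, 0, 0, 1, -20, -48, 0, 0, 0, 0, 1, 0, -47, 0, 0, 0, 0, 1, 0, 0, 0, 0, 0, 0, 1, 0, 0, 40, 0, 0, 0, 1, 0, 0, 0, 0, 0, 0, 1, 0, 0, 0, 0, 0, 0], force=50)

```text
t: 13.78
eef_pos: [0.5221, 0.0348, 0.2022]
tool_rot: [0.0, 0.069, 0.998, 0.0]
contact_force: [0.9, 0.5, 0.3]
gripper_width: 0.999
```

Emit:
drive_tool(series=[1, 0, 0, 40, 0, 0, 0, 1, 0, 0, 30, 0, 0, 0, 1, 0, 0, 12, 0, 0, 0, 1, 0, 0, 0, 0, 0, 0, -1, 0, 0, 0, 0, 0, 0, -1, 0, 0, 0, 0, 0, 0, -1, 0, 0, 0, 0, 0, 0, -1, 0, 0, 0, 0, 0, 0, -1, 0, 0, 0, 0, 0, 0, -1, 0, 0, 0, 0, 0, 0])

```text
t: 15.02
eef_pos: [0.5224, 0.0362, 0.1203]
tool_rot: [0.001, 0.069, 0.998, 0.001]
contact_force: [-2.0, 4.8, 5.8]
gripper_width: 0.288
```

Emit:
drive_tool(series=[-1, 0, 0, -4, 0, 0, 0, -1, 0, 0, -4, 0, 0, 0, -1, 0, 0, 0, 0, 0, 0])

```text
t: 15.4
eef_pos: [0.5223, 0.0362, 0.1273]
tool_rot: [0.001, 0.069, 0.998, 0.001]
contact_force: [4.1, 6.0, -9.3]
gripper_width: 0.285
```

Emit:
drive_tool(series=[-1, 0, 0, -3, 0, 0, 0, -1, 0, 0, -2, 0, 0, 0, -1, 0, 0, 0, 0, 0, 0, -1, 0, 0, 0, 0, 0, 0])

```text
t: 15.9
eef_pos: [0.5223, 0.0362, 0.1319]
tool_rot: [0.001, 0.068, 0.998, 0.001]
contact_force: [5.4, 6.1, -10.3]
gripper_width: 0.282
```

Emit:
drive_tool(series=[-1, 0, 0, -2, 0, 0, 0, -1, 0, 0, -1, 0, 0, 0, -1, 0, 0, 0, 0, 0, 0, -1, 0, 0, 0, 0, 0, 0], force=70)

```text
t: 16.4
eef_pos: [0.5223, 0.0362, 0.1346]
tool_rot: [0.001, 0.068, 0.998, 0.001]
contact_force: [5.3, 4.4, -12.7]
gripper_width: 0.278
```

```bash
python3 -c "
from h import *
for i in range(3): s=cam('side','fin');t=cam('top','fint');o=bot.get_obs();print(o['t'],o['eef_pos'],o['contact_force'],o['gripper_width'])"
```

```text
16.5 [0.52230238 0.03625723 0.13458691] [  6.27497966   5.3723925  -12.29984413] 0.27779628920248084
16.6 [0.52228738 0.03621535 0.13456777] [  6.10503184   5.44624333 -13.34459173] 0.2783650608092784
16.7 [0.52232282 0.0362401  0.1345773 ] [  5.05592528   6.66052299 -12.99121196] 0.27625917882657686
```

Emit:
drive_tool(series=[-1, 0, 0, -1, 0, 0, 0, -1, 0, 0, 0, 0, 0, 0, -1, 0, 0, 0, 0, 0, 0, -1, 0, 0, 0, 0, 0, 0])

```text
t: 17.2
eef_pos: [0.5223, 0.0362, 0.1347]
tool_rot: [0.001, 0.068, 0.998, 0.0]
contact_force: [8.6, 5.6, -23.4]
gripper_width: 0.28
```

```bash
python3 - <<'E'
from rect import *
t=cam('top');s=cam('side');t1=cv2.imread('pics/top1.png');s1=cv2.imread('pics/side1.png')
for n,a,b in(('top',t1,t),('side',s1,s)):
    tpl=rect(n,a,.03,-.075,-.03,-.13,-.1);big=rect(n,b,.03,-.075,-.03,-.105,-.045)
    r=cv2.matchTemplate(big,tpl,cv2.TM_CCOEFF_NORMED).ravel();i=r.argmax();print(n,25+i*S*1e3,r[i])
o=bot.get_obs();print(o['t'],o['eef_pos'],o['contact_force'],o['gripper_width'])
A=cv2.resize(s[150:260,180:300],None,fx=5,fy=5,interpolation=2)
cv2.imwrite('pics/z.png',A)
E
```

```text
top 38.0 0.9461265
side 38.5 0.98404914
17.3 [0.52226069 0.03622955 0.13467754] [  9.7429048    5.98028424 -21.99323186] 0.274661645472071
```

View pics/z.png

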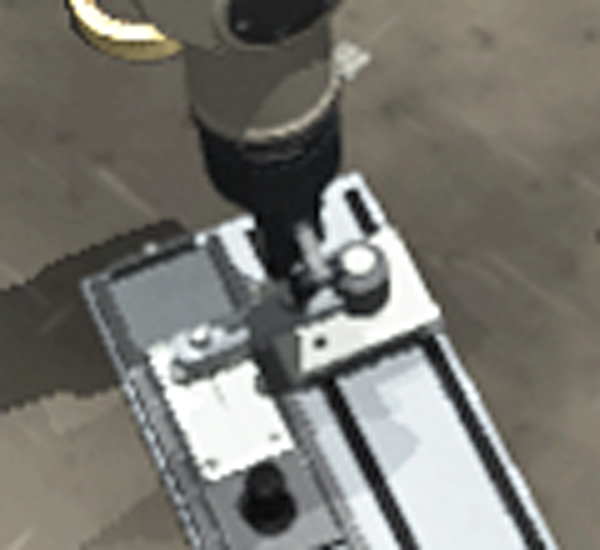

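The stop is hit: the force jumps to 22 N with no further rise, and the lift is about 14 mm. The carriage has not moved and the picture shows the fingers holding the knob. Handing in.

```bash
python3 -c "
from station import bot
print(bot.hand_in());o=bot.get_obs();print(o['t'],o['eef_pos'],o['contact_force'],o['gripper_width'])"
```

```text
the job is handed in; nothing more can be done
None
the job is handed in; nothing more can be done
```

The ring is under the pointer tip as far as I can measure, and the robot was holding the plunger fully up when I handed the job in, at about 17 s of the 45 s. No verdict was reported.

- **Carriage:** I slid it by its post and let it go. It had gone about 39.8 mm, because closing the grip added some movement, so I took it again and set it back about 2 mm. It ended about 38 mm from its start.
- **Ring under tip:** The top camera put the ring within about 0.5 mm of the tip along the slide. The side camera and the gripper position were rougher and disagreed by 1 to 2 mm, still inside the 5 mm limit. The tip hides the ring from above, so this rests on calibrated projections, not a direct view.
- **Plunger:** I pulled the knob up about 14 mm. One more millimetre of pull raised the force from 13 to 22 N with no further rise, so it is against its stop, held with 70 N of grip. The carriage read 38.0 mm (top) and 38.5 mm (side) both before and after the pull.
- **Loose things:** The path stayed clear of them and I saw no sign of contact, but I did not measure their positions at the end.

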